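Set out the trimmer service kit

TASK

Set out the kit for the trimmer service on the wooden board, one thing to a square, leaving the orange line spool and the tin of screws where they stand: lay the small black tape roll centred on top of the spool, stand the green bottle between the spool and the tin, the cream bottle on the square behind the spool, and the yellow carton on the square behind the tin ('behind' is towards the back of the board, away from the robot). Each bottle and the carton must stand upright in the middle of its square. Leave the orange bottle, the grey tape and the padlock alone.

Things in the scene. Friction and masses are not known exactly. Their poses are not given: they have to be found in the camera images.
- board: Light wooden board, 205 x 310 x 8 mm, fixed, turned a little. Origin: centre of its underside; top at z = 8 mm; x to its back (away from the robot), y to its left. On it six flat grey painted squares, 88 mm wide: centres at x = -50 (front row, by the red line on the front edge) or +50 mm (back row), y = +100, 0 or -100 mm. A vice (150 mm high) stands right of it.
- spool: Spool of orange trimmer line with black flanges, diameter 92 mm, 32 mm high, lying flat on the front left or front right square of the board. Its top is flat apart from a central hole. Origin: centre of the underside, z up.
- tin: Round open tin filled with brass screws, diameter 74 mm, 62 mm high, standing on the other one of the front left and front right squares. Origin: centre of the underside, z up.
- black_tape: Small roll of black tape with a tan core, diameter 52 mm, 19 mm high, lying flat on the bench. Origin: centre of the underside, z up.
- green_bottle: Dark green bottle with a red cap, 38 (x) x 58 (y) x 125 mm (z), standing on the bench. The flat body reaches up to about 108 mm, its upper 15 mm narrowing, above that is the narrow cap; grip it across x. Origin: centre of the underside, z up.
- cream_bottle: Cream bottle with a yellow cap, 34 (x) x 50 (y) x 115 mm (z), standing on the bench. The flat body reaches up to about 99 mm, its upper 15 mm narrowing, above that is the narrow cap; grip it across x. Origin: centre of the underside, z up.
- carton: Yellow and white spark plug carton, 25 x 25 x 72 mm, standing on end on the bench. Origin: centre of the underside, z up.
- orange_bottle: Bystander: orange bottle with a black cap, 42 x 62 x 170 mm, standing left of the board. Origin: centre of the underside, z up.
- grey_tape: Bystander: big roll of grey tape, diameter 103 mm, 48 mm high, lying flat on the right of the bench. Origin: centre of the underside, z up.
- padlock: Bystander: brass padlock standing upright, shackle on top, 22 x 44 x 70 mm, behind the board. Origin: centre of the underside, z up.
Not all that is in view belongs to the job. What is meant by the cream_bottle is not purple, and is the smaller of those in its own colour.

How it is judged:
By the outcome, as a careful person would: the job done as asked, in the order asked, and still so for the second after the job is handed in, with the robot touching nothing.
It also fails if it takes over 118 s, if anything falls off the work surface, if the arm or the gripper's body presses on something with over 40 N, if the wrist force passes 120 N, or if a joint passes its speed limit or range.

ROBOT

A 6-joint arm with a two-finger parallel gripper is mounted at the origin on a cart in front of the work surface, level with it; the furniture and walls round the work are solid. World frame = base frame: x ahead of the robot, y to its left, z up, the work surface at z = 0. Lengths are in mm, angles in rad, forces in N, time in s.
With the tool pointing down it reaches from about 400 to 825 mm from the base axis. Payload 7 kg.
Tool frame: the origin (TCP) lies midway between the tips of the shut fingers; the grasp point (between the pads) lies 19 mm behind it (manip.grasp_offset is the distance from the TCP to the grasp point, in mm); z points along the fingers, y is the line along which they close (so a half turn about z gives the same grasp; the last joint's range is limited). The gripper opens to 88 mm and grips with 3 to 60 N. Pads are 19 mm wide; open, the fingers measure 130 mm over their backs; the gripper's body (78 mm by 193 mm) begins 47 mm behind the grasp point.
Start: joints at [-0.95, 0.359, 0.012, 0, -1.224, -0.288], TCP at [220.489, -637.95, 226.561] pointing down, gripper open.
Joint ranges: [-3.07, 3.07], [-1.43, 2.12], [-1.02, 1.25], [-3.03, 1.67], [-3.05, -0], [-3.03, 3.03]. Speed limits (rad/s): [2.39, 2.39, 3.01, 3.14, 3.14, 3.14].

INTERFACE

Orientations are given as a unit quaternion [x, y, z, w].
In Python, from cell import manip gives the robot as it stands.
- The arm moves only by the tool apply_moves, never from a script. Its argument "steps" is a list of rows, each a list of 5 numbers: the shift along the tool's x, y, z in m, then the turn about the tool's z in units of 8 degrees (1.0 is 8 degrees), then the finger opening in m, from 0 to 0.0876. A call has 1 to 20 rows; each row is the pose to reach, as a shift and turn from the pose commanded when the call began, along the tool's axes at that moment; what a row does not reach only later rows make up. A row lasts 1/8 s, in which the tool goes at most 62.5 mm and 10.7 degrees, less where a joint would pass 70% of its speed; a pose out of reach is approached as far as the arm can. A call with a gripper value outside its range is refused whole. The fingers move at their own pace and stop on an object; "force" is the grip in N (left out, the last holds). Time passes only in rows, so rows that repeat a pose let the fingers close. It gives the time, the measured TCP pose, the force, the opening and the grip force at its end, in the units of the state.
- manip.observe(): the state, without advancing time (a new reading comes with each control period).
- manip.get_image(name): name is "side" or "top" or "wrist"; returns a dict with "color" (400x640x3 uint8, blue, green, red), "mtx" (3x3 intrinsics, pixels), "k1" (the pictures are not rectified: a ray, as slopes to the right and down, at radius r is drawn at 1 + k1 r^2 times it, then the intrinsics apply), "rvec" (rotation vector, rad) and "tvec" (3), from world to camera coordinates, as OpenCV has them; the wrist camera has in their place "hand_eye" (4x4, takes a point from camera to tool coordinates, whose origin is the TCP and whose axes are the flange's). Camera axes: x right, y down, z forward; pixel columns grow to the right and rows downward; lengths in mm; the calibration is good to about 2 mm. A picture is of the moment at which its call begins: read the wrist's pose just before it. There is no depth.
- manip.sign_off(): hands the job in; it is judged then, once.
The state is a dict: "clock": time; "qpos": joint angles; "qd": joint speeds; "joint_efforts": joint torques, N m; "eef_pos": TCP position; "tcp_rot": TCP orientation; "contact_force": force on the tool from outside, world axes, zero at the start; "wrist_torque": the same for the moment, N m; "finger_gap": finger opening in mm; "gripper_force": force on a finger pad.
Only numpy, scipy, OpenCV 4.12 (cv2) and the standard library are available. Lean on these libraries where they do the work, as an engineer would, in place of code of your own. Each camera call takes 0.05 s, during which the arm holds its last target. There are 200 camera calls.

## Working session

There is one attempt and no reset: what is moved stays moved. The work goes in short steps, Python scripts to look and compute and a tool call to move; the robot and the scene stay as the last step left them, time stands still between calls to the robot, and variables do not carry over. Pictures are saved under pics/ and viewed, at most 14 in all, crops included, and the job is handed in when it is done.

Besides the shell and the picture viewer there is one more tool, called as a command line: name --pt "numbers of a row" for each row, then --argument value for the rest. apply_moves: Moves the arm, as the interface text tells. Its arguments: {"type":"object","properties":{"steps":{"type":"array","items":{"type":"array","items":{"type":"number"}}},"force":{"type":"number"}},"required":["steps"]}

```bash
ls; mkdir -p pics; python3 - <<'E'
from cell import manip
import cv2,numpy as np,pickle
s=manip.observe();print(s)
D={}
for n in ("top","side"):
    im=manip.get_image(n);D[n]=im
    cv2.imwrite(f"pics/{n}0.png",im["color"])
    print(n,im["mtx"],im["k1"],im["rvec"],im["tvec"])
pickle.dump(D,open("d0.pkl","wb"))
print(manip.grasp_offset)
E
```

```text
pics
{'clock': 0.0, 'qpos': array([-9.49908969e-01,  3.59371954e-01,  1.10674685e-02, -3.53350283e-04,
       -1.22408548e+00, -2.88134604e-01]), 'qd': array([ 0.00107631, -0.0013905 , -0.00128306, -0.00047915, -0.0013594 ,
        0.00010506]), 'joint_efforts': array([-3.16729136e-03, -5.82723498e+01,  2.93035322e+01,  6.99691236e+00,
        6.65183121e-03, -1.39541976e-04]), 'eef_pos': array([ 220.32801549, -637.51846087,  225.63550618]), 'tcp_rot': array([-1.65550466e-01,  9.86200984e-01,  7.88851089e-04, -2.00572439e-04]), 'contact_force': array([-0.26389785,  0.68810082, -0.59752786]), 'wrist_torque': array([0.04469997, 0.03972356, 0.04281445]), 'gripper_force': 0.0, 'finger_gap': 87.76976314472596}
top [[411.32250297   0.         322.26694274]
 [  0.         411.32250297 194.78807781]
 [  0.           0.           1.        ]] -0.10284264150724919 [ 2.15536033 -1.36827786  0.48403263] [-328.84304265  387.46449272 1792.67653948]
side [[443.89689056   0.         327.71903204]
 [  0.         443.89689056 202.7661845 ]
 [  0.           0.           1.        ]] -0.06060377858403666 [ 0.46173136 -2.73763804  1.13750707] [ 535.09032988  204.21486318 1688.51510799]
18.8
```

View pics/top0.png

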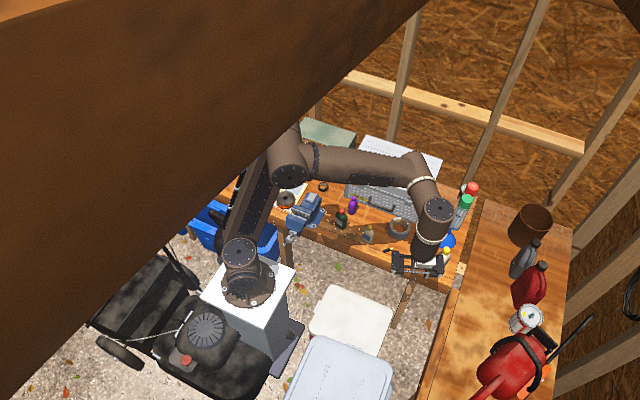

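View pics/side0.png

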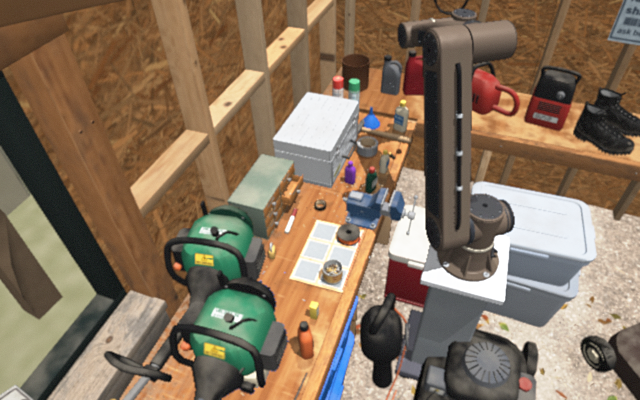

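The side view shows the board (about 325,255), with the tin front-left (332,271) and the spool front-right (347,235). The yellow carton is at (313,310), and there are bottles around (350,172), (371,180), (384,163) and (400,117). In the top view a beam hides the board. Next I'll enlarge both views in one picture.

```bash
python3 - <<'E'
import cv2,numpy as np
t=cv2.imread("pics/top0.png")[160:285,270:470];s=cv2.imread("pics/side0.png")[90:240,290:420]
a=cv2.resize(t,None,fx=2.1,fy=2.1,interpolation=cv2.INTER_CUBIC)
b=cv2.resize(s,None,fx=2.9,fy=2.9,interpolation=cv2.INTER_CUBIC)
H=max(a.shape[0],b.shape[0]);c=np.zeros((H,a.shape[1]+b.shape[1],3),np.uint8)
c[:a.shape[0],:a.shape[1]]=a;c[:b.shape[0],a.shape[1]:]=b;print(c.shape)
cv2.imwrite("pics/c1.png",c)
E
```

```text
(435, 797, 3)
```

View pics/c1.png

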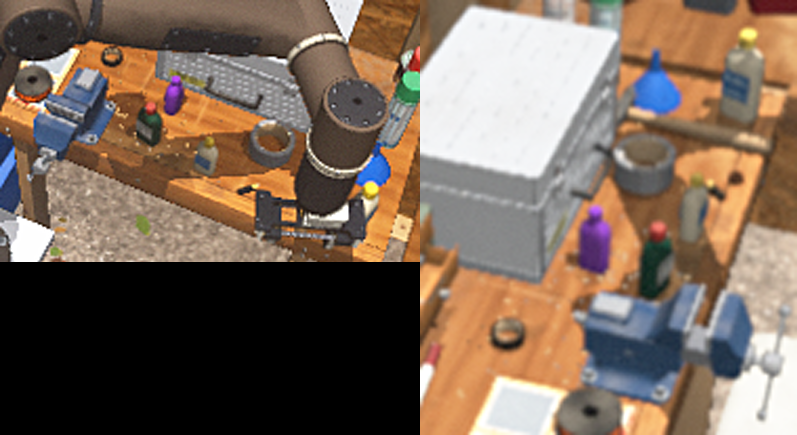

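Cream candidates are the small bottle at top (368,234) / side (384,163), and the larger one at top (447,255) / side (400,117), which stands taller at the far right. The purple one is at top (353,204). The smaller cream bottle, next to the green one, is the one meant, and I'll check its size by ray casting. Next come rough positions.

```bash
cat > h.py <<'E'
import cv2,numpy as np,pickle
from scipy.spatial.transform import Rotation as R
def ray(im,px,pose=None):
    """origin and unit directions in world; pose=(eef_pos,tcp_rot) for wrist"""
    p=cv2.undistortPoints(np.array(px,float).reshape(-1,1,2),im["mtx"],np.array([im["k1"],0,0,0.]))[:,0]
    d=np.c_[p,np.ones(len(p))]
    if pose is None:
        M=cv2.Rodrigues(np.array(im["rvec"],float))[0]
        return -M.T@np.ravel(im["tvec"]), d@M
    T=np.eye(4);T[:3,:3]=R.from_quat(pose[1]).as_matrix();T[:3,3]=pose[0]
    T=T@np.array(im["hand_eye"],float)
    return T[:3,3], d@T[:3,:3].T
def onz(im,px,z,pose=None):
    o,d=ray(im,px,pose); return o+d*((z-o[2])/d[:,2])[:,None]
def proj(im,P,pose=None):
    P=np.array(P,float).reshape(-1,3)
    if pose is None: rv,tv=np.array(im["rvec"],float),np.array(im["tvec"],float)
    else:
        T=np.eye(4);T[:3,:3]=R.from_quat(pose[1]).as_matrix();T[:3,3]=pose[0]
        T=np.linalg.inv(T@np.array(im["hand_eye"],float)); rv=cv2.Rodrigues(T[:3,:3])[0];tv=T[:3,3]
    return cv2.projectPoints(P,rv,tv,im["mtx"],np.array([im["k1"],0,0,0.]))[0][:,0]
def tri(im1,p1,im2,p2):
    o1,d1=ray(im1,[p1]);o2,d2=ray(im2,[p2]);d1=d1[0];d2=d2[0]
    t=np.linalg.lstsq(np.c_[d1,-d2],o2-o1,rcond=None)[0]
    a,b=o1+t[0]*d1,o2+t[1]*d2
    return (a+b)/2,np.linalg.norm(a-b)
def snap(manip,name):
    s=manip.observe();im=manip.get_image("wrist");pose=(s["eef_pos"],s["tcp_rot"])
    cv2.imwrite(f"pics/{name}.png",im["color"]);pickle.dump((im,pose),open(name+".pkl","wb"));return im,pose
E
python3 - <<'E'
from h import *
np.set_printoptions(precision=1,suppress=True)
D=pickle.load(open("d0.pkl","rb"));t,s=D["top"],D["side"]
tp=lambda x,y:(x/2.1+270,y/2.1+160)
sp=lambda x,y:((x-420)/2.9+290,y/2.9+90)
for n,q,z in (("tape",sp(507,333),19),("green",sp(657,228),125),("cream",sp(697,178),115),("spool",sp(590,408),40),("purple",sp(596,212),100),("big",sp(749,34),150),("tin",(332,267),70),("carton",(314,304),72),("orange",(306,325),170),("padlock",(271,247),60)):
    print(n,onz(s,[q],z)[0])
print("tri green",tri(t,tp(151,104),s,sp(657,226)))
print("tri cream",tri(t,tp(208,141),s,sp(697,177)))
print("tri big",tri(t,tp(371,187),s,sp(749,32)))
print("top cream base z0",onz(t,[tp(205,170),tp(149,140)],0))
E
```

```text
tape [623.5 -61.6  19. ]
green [ 452.4 -235.5  125. ]
cream [ 428.3 -380.5  115. ]
spool [460.4  56.2  40. ]
purple [ 555.5 -270.8  100. ]
big [ 432.5 -751.   150. ]
tin [456.8 265.2  70. ]
carton [463.  429.9  72. ]
orange [434.8 561.8 170. ]
padlock [705.1 244.5  60. ]
tri green (array([ 457.3, -246. ,  121.9]), np.float64(6.149252999693334))
tri cream (array([ 431.6, -392.4,  108.4]), np.float64(2.3752665000813433))
tri big (array([ 432.6, -739.3,  162.5]), np.float64(3.9226053007401442))
top cream base z0 [[ 428.6 -399.3    0. ]
 [ 448.5 -253.7    0. ]]
```

The small cream bottle triangulates to about 110 mm and the large one to about 162 mm, so the small one at roughly (430,-390) is right. I'll go there for a wrist view.

```bash
cat >> h.py <<'E'
def plan(manip,x,y,z,yaw=None):
    """shift in tool axes (m) and turn (8deg units) to TCP x,y,z (mm), tool y at world angle yaw (deg, mod 180)"""
    s=manip.observe();M=R.from_quat(s["tcp_rot"]).as_matrix()
    d=M.T@(np.array([x,y,z])-s["eef_pos"])/1000
    cur=np.degrees(np.arctan2(M[1,1],M[0,1]));u=0
    if yaw is not None:
        t=-(yaw-cur); t=(t+90)%180-90; u=t/8
    print("t",round(s["clock"],2),"pos",s["eef_pos"].round(1),"yaw",round(cur,1),"q",s["qpos"].round(2),"-> shift",d.round(4),"turn",round(u,3),"alt",round(u-np.sign(u)*22.5,3))
E
python3 - <<'E'
from h import *
from cell import manip
plan(manip,430,-310,320,90)
im=manip.get_image("wrist");print(im["hand_eye"],im["mtx"])
E
```

```text
t 0.1 pos [ 220.3 -637.5  225.7] yaw 109.1 q [-0.95  0.36  0.01 -0.   -1.22 -0.29] -> shift [-0.3051  0.2412 -0.094 ] turn 2.383 alt -20.117
[[ 5.25516550e-04 -9.56448913e-01 -2.91899300e-01  7.92811382e+01]
 [ 9.99999565e-01  2.77508907e-04  8.91037521e-04 -4.31900189e-01]
 [-7.71227212e-04 -2.91899641e-01  9.56448642e-01 -1.58203164e+02]
 [ 0.00000000e+00  0.00000000e+00  0.00000000e+00  1.00000000e+00]] [[335.50391719   0.         317.9025477 ]
 [  0.         335.50391719 198.4455727 ]
 [  0.           0.           1.        ]]
```

apply_moves --pt "0 0 -0.094 0 0.0876" --pt "-0.1 0.08 -0.094 0.8 0.0876" --pt "-0.305 0.241 -0.094 2.383 0.0876" --pt "-0.305 0.241 -0.094 2.383 0.0876" --pt "-0.305 0.241 -0.094 2.383 0.0876" --pt "-0.305 0.241 -0.094 2.383 0.0876" --pt "-0.305 0.241 -0.094 2.383 0.0876" --pt "-0.305 0.241 -0.094 2.383 0.0876" --pt "-0.305 0.241 -0.094 2.383 0.0876"

```text
clock: 1.27
eef_pos: [430.6, -309.5, 320.5]
tcp_rot: [-0.001, 1.0, 0.0, -0.0]
contact_force: [0.7, -0.8, 0.1]
finger_gap: 87.7
gripper_force: 0.0
```

```bash
python3 - <<'E'
from h import *
from cell import manip
im,p=snap(manip,"w1");print(p)
plan(manip,480,130,340,90)
E
```

```text
(array([ 430.59410584, -309.5352706 ,  320.5405116 ]), array([-1.23915776e-03,  9.99999231e-01,  4.95674541e-05, -2.54967931e-05]))
t 1.32 pos [ 430.  -310.4  320.4] yaw 90.1 q [-0.26  0.07 -0.15  0.   -1.35 -1.31] -> shift [-0.0505  0.4403 -0.0196] turn 0.009 alt -22.491
```

View pics/w1.png

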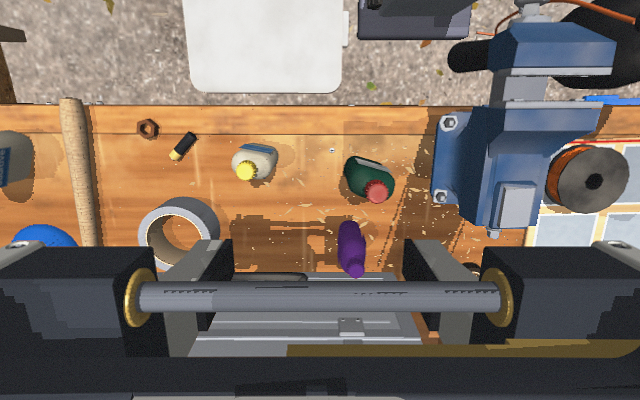

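Wrist view: green bottle cap at (377,191), cream cap at (245,170), purple at (350,248), the vice at (510,160), and the spool at (590,180). Now the board view.

apply_moves --pt "-0.05 0.44 -0.02 0 0.0876" --pt "-0.05 0.44 -0.02 0 0.0876" --pt "-0.05 0.44 -0.02 0 0.0876" --pt "-0.05 0.44 -0.02 0 0.0876" --pt "-0.05 0.44 -0.02 0 0.0876" --pt "-0.05 0.44 -0.02 0 0.0876" --pt "-0.05 0.44 -0.02 0 0.0876" --pt "-0.05 0.44 -0.02 0 0.0876" --pt "-0.05 0.44 -0.02 0 0.0876" --pt "-0.05 0.44 -0.02 0 0.0876"

```text
clock: 2.58
eef_pos: [480.1, 127.8, 340.5]
tcp_rot: [0.001, 1.0, -0.0, -0.0]
contact_force: [0.4, -0.2, 0.5]
finger_gap: 87.9
gripper_force: 0.0
```

```bash
python3 - <<'E'
from h import *
from cell import manip
im,p=snap(manip,"w2");print(p)
plan(manip,480,130,340,90)
E
```

```text
(array([480.06433594, 127.84180564, 340.53317799]), array([ 9.22102180e-04,  9.99999565e-01, -1.25841763e-04, -5.81125524e-05]))
t 2.62 pos [480.  127.9 340.6] yaw 89.9 q [ 0.66  0.   -0.17  0.   -1.39 -2.23] -> shift [0.0001 0.0021 0.0006] turn -0.015 alt 22.485
```

View pics/w2.png

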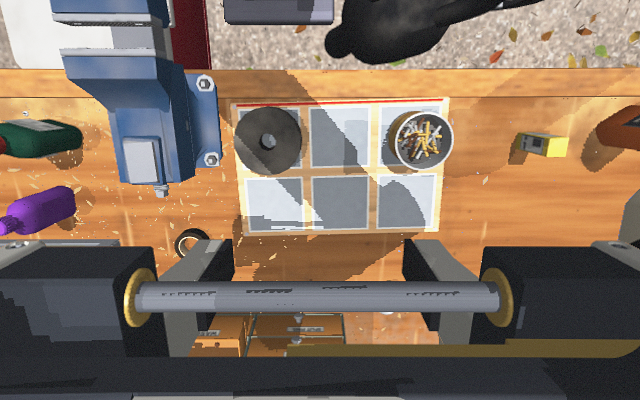

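Board view: spool (268,141) front right, tin (421,139) front left, black tape (192,243), and carton (545,143). Back squares sit around (274,204), (340,204) and (407,203). Next I'll measure them with masks.

```bash
python3 - <<'E'
from h import *
np.set_printoptions(precision=1,suppress=True)
im,p=pickle.load(open("w2.pkl","rb"));c=im["color"]
hsv=cv2.cvtColor(c,cv2.COLOR_BGR2HSV)
m=((hsv[...,1]<60)&(hsv[...,2]>60)).astype(np.uint8)
m[:95]=0;m[240:]=0;m[:,:225]=0;m[:,460:]=0
m=cv2.morphologyEx(m,cv2.MORPH_OPEN,np.ones((3,3)))
for k in cv2.findContours(m,cv2.RETR_EXTERNAL,cv2.CHAIN_APPROX_NONE)[0]:
    if cv2.contourArea(k)>600:
        W=onz(im,k[:,0],8,p)[:,:2].astype(np.float32)
        print(cv2.contourArea(k),cv2.boundingRect(k),"rect",cv2.minAreaRect(W))
# circles
def circ(mask,z,lab):
    k=max(cv2.findContours(mask.astype(np.uint8),cv2.RETR_EXTERNAL,cv2.CHAIN_APPROX_NONE)[0],key=cv2.contourArea)
    W=onz(im,k[:,0],z,p)[:,:2].astype(np.float32);print(lab,cv2.boundingRect(k),cv2.minEnclosingCircle(W),cv2.fitEllipse(W))
def box(x0,y0,x1,y1):
    b=np.zeros(c.shape[:2],bool);b[y0:y1,x0:x1]=1;return b
circ((hsv[...,2]<90)&(hsv[...,1]<120)&box(170,225,215,262),19,"tape")
circ((hsv[...,2]<110)&(hsv[...,1]<120)&box(228,100,304,178),40,"spool")
v=c[60:270,160:480];v=cv2.resize(v,None,fx=2.5,fy=2.5,interpolation=cv2.INTER_CUBIC);cv2.imwrite("pics/c2.png",v)
E
```

```text
3227.0 (239, 176, 69, 56) rect ((559.6701049804688, 59.412452697753906), (102.79724884033203, 88.76801300048828), 89.93257904052734)
6317.0 (311, 170, 130, 61) rect ((554.4537353515625, 215.76829528808594), (197.94895935058594, 96.19517517089844), 89.94242095947266)
3537.0 (234, 108, 68, 67) rect ((464.5406494140625, 54.18722915649414), (95.72266387939453, 96.47855377197266), 1.878520131111145)
8411.0 (308, 98, 146, 73) rect ((459.28887939453125, 218.66453552246094), (101.54590606689453, 209.7036590576172), 2.9873428344726562)
tape (175, 228, 34, 30) ((620.4968872070312, -70.05337524414062), 29.744569778442383) ((619.97509765625, -70.74032592773438), (38.7076416015625, 55.77231216430664), 44.21688461303711)
spool (235, 106, 67, 68) ((457.44818115234375, 62.006103515625), 49.26405715942383) ((457.1784973144531, 62.52304458618164), (88.06784057617188, 89.66661834716797), 117.78865051269531)
```

View pics/c2.png

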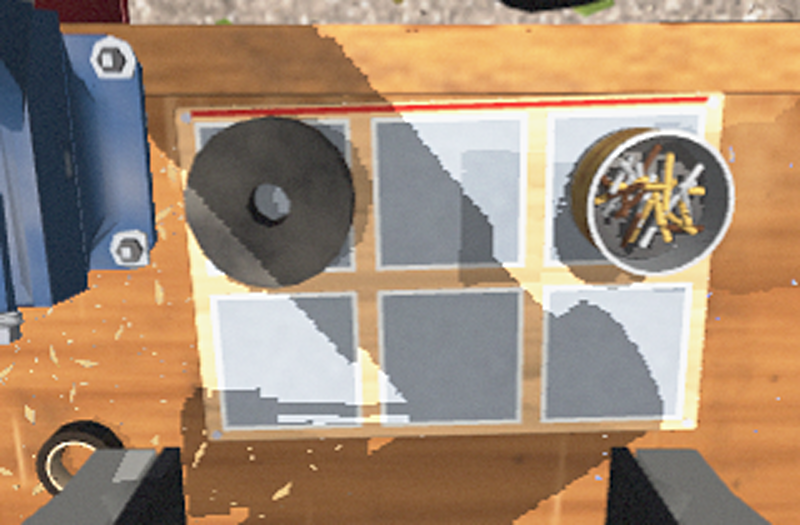

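```bash
cat > board.py <<'E'
from h import *
def fit(B,W):
    b,w=B.mean(0),W.mean(0);U,_,V=np.linalg.svd((B-b).T@(W-w));A=(U@np.diag([1,np.linalg.det(U@V)])@V).T
    return A,w-A@b
E
python3 - <<'E'
from board import *
np.set_printoptions(precision=1,suppress=True)
im,p=pickle.load(open("w2.pkl","rb"))
f=lambda q:(np.array(q,float)+.5)/2.5-.5+[160,60]
sq={(-50,0):[(373,118),(528,109),(525,270),(377,272)],(50,0):[(380,291),(524,287),(521,424),(381,428)],
(50,-100):[(210,297),(357,292),(359,427),(222,431)],(50,100):[(541,289),(692,283),(687,417),(541,422)],(-50,-100):[(195,124),(352,118),(355,270)]}
off=[(-44,-44),(-44,44),(44,44),(44,-44)]
B=[];W=[]
for k,v in sq.items():
    w=onz(im,f(v),8,p)[:,:2];W+=list(w);B+=[np.add(k,o) for o in off[:len(v)]]
bc=onz(im,f([(178,110),(722,95),(697,428),(207,440)]),8,p)[:,:2];W+=list(bc);B+=[(-102.5,-155),(-102.5,155),(102.5,155),(102.5,-155)]
B=np.array(B,float);W=np.array(W);A,t=fit(B,W)
print("yaw",np.degrees(np.arctan2(A[1,0],A[0,0])),"t",t);print("res",(W-(B@A.T+t)))
np.savez("board.npz",A=A,t=t)
for k in ((-50,100),(-50,0),(-50,-100),(50,100),(50,0),(50,-100)): print(k,A@k+t)
print("tin top",onz(im,f([(661,202)]),70,p),"vice right edge",onz(im,f([(130,150)]),10,p), "vice jaw", onz(im,f([(0,330),(60,290)]),100,p))
w=f([(36,465),(125,440)]);print("tape pts",onz(im,w,19,p))
E
```

```text
yaw 1.4656784303637562 t [508.2 160.5]
res [[ 0.2  1. ]
 [-2.3  0.2]
 [ 1.8  0.3]
 [ 0.6  0.3]
 [ 0.2  1.7]
 [ 0.1 -0.1]
 [ 0.3 -0.4]
 [ 0.7 -0.5]
 [ 1.2 -0.4]
 [ 0.5 -0.1]
 [-0.3 -2.4]
 [-0.  -0.8]
 [ 1.7 -1.9]
 [ 0.4  0. ]
 [-1.8  3.4]
 [-0.7  0.1]
 [ 0.8  0.3]
 [-0.2  1.1]
 [-1.  -0.8]
 [ 1.4  2.6]
 [ 1.8 -2.6]
 [-2.5 -0.8]
 [-2.7  0.1]]
(-50, 100) [455.7 259.2]
(-50, 0) [458.2 159.2]
(-50, -100) [460.8  59.2]
(50, 100) [555.6 261.7]
(50, 0) [558.2 161.8]
(50, -100) [560.8  61.8]
tin top [[455.  262.3  70. ]] vice right edge [[432.9 -22.9  10. ]] vice jaw [[513.5 -67.2 100. ]
 [493.4 -35.4 100. ]]
tape pts [[623.8 -96.6  19. ]
 [607.1 -39.7  19. ]]
```

```bash
python3 - <<'E'
from h import *
from cell import manip
np.set_printoptions(precision=1,suppress=True)
D=pickle.load(open("d0.pkl","rb"));s=D["side"]
sp=lambda x,y:((x-420)/2.9+290,y/2.9+90)
print("box bottom corner",onz(s,[sp(540,282),sp(610,190)],0),"z of box?", tri(D["top"],(270+160/2.1,160+75/2.1),s,sp(425,130)))
o,d=ray(s,[sp(541,180)]);b=onz(s,[sp(540,282)],0)[0];t=np.dot(b[:2]-o[:2],d[0,:2])/np.dot(d[0,:2],d[0,:2]);print("box corner top",o+t*d[0])
print("green box near base",onz(s,[(262,213),(293,190)],0))
plan(manip,620,-70,320,90)
E
```

```text
box bottom corner [[ 620.6 -199.4    0. ]
 [ 584.2 -448.6    0. ]] z of box? (array([ 701.1, -227.4,  136.4]), np.float64(272.2099191361018))
box corner top [ 618.  -200.3  198. ]
green box near base [[ 845.    44.8    0. ]
 [ 775.6 -128.     0. ]]
t 2.62 pos [480.  127.9 340.6] yaw 89.9 q [ 0.7  0.  -0.2  0.  -1.4 -2.2] -> shift [-0.1 -0.2  0. ] turn -0.015 alt 22.485
```

apply_moves --pt "-0.14 -0.198 0.02 0 0.0876" --pt "-0.14 -0.198 0.02 0 0.0876" --pt "-0.14 -0.198 0.02 0 0.0876" --pt "-0.14 -0.198 0.02 0 0.0876" --pt "-0.14 -0.198 0.02 0 0.0876" --pt "-0.14 -0.198 0.02 0 0.0876" --pt "-0.14 -0.198 0.02 0 0.0876"

```text
clock: 3.5
eef_pos: [619.5, -68.2, 321.3]
tcp_rot: [-0.0, 1.0, 0.0, 0.001]
contact_force: [-0.6, 0.0, 0.5]
finger_gap: 87.7
gripper_force: 0.0
```

```bash
python3 - <<'E'
from h import *
from cell import manip
im,p=snap(manip,"w3");print(p[0],proj(im,[[622,-68,19],[622,-200,0],[513,-67,100]],p).round())
c=im["color"];hsv=cv2.cvtColor(c,cv2.COLOR_BGR2HSV)
u,v=proj(im,[[620,-70,19]],p)[0].astype(int)
m=((hsv[...,2]<75)).astype(np.uint8);b=np.zeros_like(m);b[v-42:v+42,u-42:u+42]=1;m*=b
k=max(cv2.findContours(m,cv2.RETR_EXTERNAL,cv2.CHAIN_APPROX_NONE)[0],key=cv2.contourArea)
W=onz(im,k[:,0],19,p)[:,:2].astype(np.float32);print(cv2.boundingRect(k),cv2.minEnclosingCircle(W),cv2.fitEllipse(W))
cv2.imwrite("pics/c3.png",cv2.resize(c[60:330,150:490],None,fx=2.2,fy=2.2,interpolation=cv2.INTER_CUBIC))
E
```

```text
[619.52963283 -68.24081452 321.2854399 ] [[318. 158.]
 [226. 155.]
 [319.  69.]]
(298, 142, 36, 37) ((625.4671630859375, -71.88674926757812), 26.070783615112305) ((625.46337890625, -71.93115997314453), (47.673828125, 51.1379508972168), 81.75689697265625)
```

View pics/c3.png

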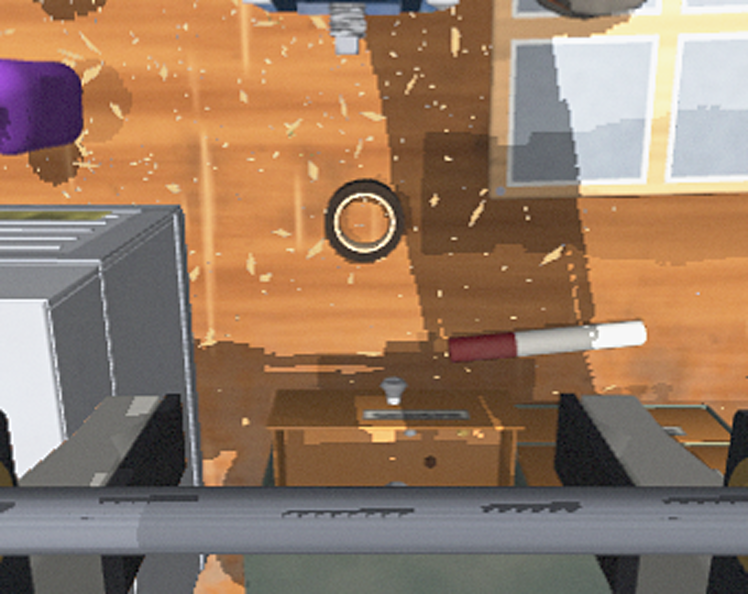

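The tape is clear in view, centre at world (625.5,-71.9) with radius 26, and the toolbox leaves room. Going down and gripping.

apply_moves --pt "-0.006 -0.004 0.05 0 0.0876" --pt "-0.006 -0.004 0.28 0 0.0876" --pt "-0.006 -0.004 0.28 0 0.0876" --pt "-0.006 -0.004 0.28 0 0.0876" --pt "-0.006 -0.004 0.28 0 0.0876" --pt "-0.006 -0.004 0.28 0 0.0876" --pt "-0.006 -0.004 0.3 0 0.0876" --pt "-0.006 -0.004 0.317 0 0.0876" --pt "-0.006 -0.004 0.317 0 0.0876" --pt "-0.006 -0.004 0.317 0 0.04" --pt "-0.006 -0.004 0.317 0 0.04" --pt "-0.006 -0.004 0.317 0 0.04" --pt "-0.006 -0.004 0.317 0 0.04" --pt "-0.006 -0.004 0.317 0 0.04" --force 15

```text
clock: 5.3
eef_pos: [626.1, -72.6, 3.8]
tcp_rot: [-0.0, 1.0, -0.0, 0.0]
contact_force: [-0.6, 0.2, 2.5]
finger_gap: 50.5
gripper_force: 15.0
```

```bash
python3 - <<'E'
from h import *
from cell import manip
plan(manip,457.3,62,200,180)
E
```

```text
t 5.3 pos [626.1 -72.6   3.8] yaw 90.0 q [ 0.19  0.5  -0.33  0.   -0.73 -1.76] -> shift [ 0.1687  0.1346 -0.1963] turn -11.249 alt 11.251
```

Gripped (gap 50.5 mm, 15 N). Lifting and carrying it above the spool with a quarter turn.

apply_moves --pt "0 0 -0.05 0 0.04" --pt "0 0 -0.11 0 0.04" --pt "0 0 -0.17 0 0.04" --pt "0.02 0.02 -0.196 -0.8 0.04" --pt "0.05 0.05 -0.196 -2.1 0.04" --pt "0.08 0.08 -0.196 -3.4 0.04" --pt "0.11 0.1 -0.196 -4.7 0.04" --pt "0.14 0.12 -0.196 -6.0 0.04" --pt "0.169 0.135 -0.196 -7.3 0.04" --pt "0.169 0.135 -0.196 -8.6 0.04" --pt "0.169 0.135 -0.196 -9.9 0.04" --pt "0.169 0.135 -0.196 -11.25 0.04" --pt "0.169 0.135 -0.196 -11.25 0.04" --pt "0.169 0.135 -0.196 -11.25 0.04" --pt "0.169 0.135 -0.196 -11.25 0.04"

```text
clock: 7.18
eef_pos: [457.0, 62.4, 199.5]
tcp_rot: [-0.706, 0.708, 0.0, -0.0]
contact_force: [0.0, 0.4, -0.8]
finger_gap: 50.4
gripper_force: 15.0
```

```bash
python3 - <<'E'
from h import *
from cell import manip
im,p=snap(manip,"w4");plan(manip,457.3,62.2,50,180)
c=im["color"];hsv=cv2.cvtColor(c,cv2.COLOR_BGR2HSV)
print(proj(im,[[457.3,62.2,40],[457.3,62.2,196]],p).round())
m=((hsv[...,2]<110)&(hsv[...,1]<120)).astype(np.uint8)
cv2.imwrite("pics/c4.png",c)
E
```

```text
t 7.22 pos [457.   62.4 199.5] yaw 179.9 q [ 0.56  0.02 -0.48 -0.   -1.07 -0.57] -> shift [ 0.0002 -0.0003  0.1495] turn -0.013 alt 22.487
[[317. 181.]
 [317. 252.]]
```

View pics/c4.png

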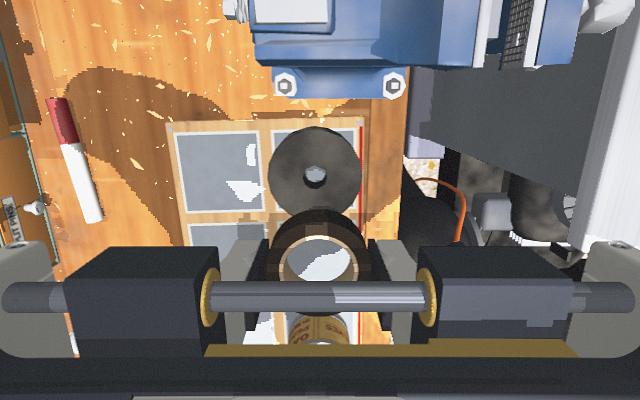

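The tape is held level over the spool. The spool top is around (315,173) against a predicted (317,181), so I'll fit the rim using only the far edges, which belong to the top flange.

```bash
python3 - <<'E'
from h import *
from scipy.optimize import least_squares
np.set_printoptions(precision=1,suppress=True)
def run(name,guess,box,lab):
    im,p=pickle.load(open(name+".pkl","rb"));c=im["color"]
    g=cv2.GaussianBlur(cv2.cvtColor(c,cv2.COLOR_BGR2GRAY),(3,3),0).astype(float)
    cam=ray(im,[[0,0]],p)[0]
    ce=np.array(guess,float)
    for it in range(4):
        pts=[];
        for a in np.arange(0,360,3):
            u=np.array([np.cos(np.radians(a)),np.sin(np.radians(a))])
            away=ce-cam[:2];away/=np.linalg.norm(away)
            if u@away<-0.1: continue
            r=np.arange(38,56,.5)
            P=np.c_[ce+r[:,None]*u,np.full(len(r),40.)];q=proj(im,P,p)
            if not((q[:,0]>box[0])&(q[:,0]<box[2])&(q[:,1]>box[1])&(q[:,1]<box[3])).all(): continue
            v=cv2.remap(g.astype(np.float32),q[:,0].astype(np.float32)[None],q[:,1].astype(np.float32)[None],cv2.INTER_LINEAR)[0]
            gr=np.gradient(v);i=np.argmax(gr)
            if gr[i]>6: pts.append(ce+r[i]*u)
        pts=np.array(pts)
        s=least_squares(lambda x:np.hypot(*(pts-x[:2]).T)-46,ce,loss="soft_l1");ce=s.x
    print(name,len(pts),ce,"rms",np.sqrt(np.mean(s.fun**2)), "px",proj(im,[[*ce,40]],p))
    d=np.hypot(*(pts-ce).T);print(d)
run("w2",(458,61),(222,95,310,190),"")
run("w4",(458,56),(225,110,400,212),"")
run("w4",(458,61),(225,110,400,212),"")
E
```

```text
w2 63 [460.4  59.1] rms 1.2166103702021402 px [[267.4 141.9]]
[48.1 48.1 45.6 46.1 45.  45.5 46.  45.  45.  45.  45.5 45.5 45.5 45.5
 45.9 47.4 46.5 46.5 46.6 46.1 46.6 46.1 46.6 46.6 46.1 45.6 45.6 46.1
 45.6 45.1 45.2 39.7 46.7 46.2 46.2 46.7 47.2 45.7 45.7 45.2 45.2 45.7
 45.7 45.2 45.2 45.7 45.7 45.7 45.7 45.7 45.7 45.7 45.7 47.2 47.7 46.1
 47.1 46.6 48.1 49.1 47.1 47.1 48.1]
w4 31 [460.   58.3] rms 0.8796158657460209 px [[314.7 177. ]]
[46.5 46.  46.  45.5 46.  46.  46.  46.  45.5 46.  46.  45.5 46.  46.5
 46.  46.  46.  45.5 45.  45.  49.5 48.5 47.  46.5 46.  46.  45.5 45.5
 45.5 46.  46. ]
w4 31 [460.   58.4] rms 0.8721198369393786 px [[314.6 177.1]]
[46.5 46.  46.  46.  46.  46.  46.  46.  46.  46.  46.  45.5 46.  46.5
 46.  46.  46.  45.5 45.  45.  49.5 48.5 47.  46.5 46.  46.  45.5 45.5
 45.5 46.  46. ]
```

Both views agree that the spool is at (460.2, 58.7). Lowering the tape onto it.

apply_moves --pt "0.004 -0.003 0.03 0 0.04" --pt "0.004 -0.003 0.09 0 0.04" --pt "0.004 -0.003 0.14 0 0.04" --pt "0.004 -0.003 0.15 0 0.04" --pt "0.004 -0.003 0.155 0 0.04" --pt "0.004 -0.003 0.155 0 0.04" --pt "0.004 -0.003 0.155 0 0.04" --pt "0.004 -0.003 0.155 0 0.04"

```text
clock: 8.22
eef_pos: [460.6, 58.8, 45.6]
tcp_rot: [0.707, -0.707, 0.0, -0.001]
contact_force: [0.5, -0.2, -1.3]
finger_gap: 50.0
gripper_force: 15.0
```

apply_moves --pt "0 0 0.001 0 0.04" --pt "0 0 0.001 0 0.06" --pt "0 0 0.001 0 0.0876" --pt "0 0 0.001 0 0.0876" --pt "0 0 0.001 0 0.0876" --pt "0 0 -0.06 0 0.0876" --pt "0 0 -0.12 0 0.0876" --pt "0 0 -0.18 0 0.0876" --pt "0 0 -0.24 0 0.0876" --pt "0 0 -0.27 0 0.0876" --pt "0 0 -0.27 0 0.0876"

```text
clock: 9.6
eef_pos: [461.0, 58.9, 317.2]
tcp_rot: [0.707, -0.707, 0.001, -0.002]
contact_force: [-0.2, 0.0, -1.2]
finger_gap: 87.8
gripper_force: 0.0
```

```bash
python3 - <<'E'
from h import *
from cell import manip
im,p=snap(manip,"w5");plan(manip,457,-246,340,180)
print(proj(im,[[460.2,58.7,40],[460.2,58.7,59]],p).round(1))
cv2.imwrite("pics/c5.png",cv2.resize(im["color"][100:260,220:420],None,fx=3,fy=3,interpolation=cv2.INTER_CUBIC))
E
```

```text
t 9.65 pos [460.2  58.7 315.3] yaw -180.0 q [ 0.55 -0.05 -0.28 -0.   -1.34 -0.55] -> shift [ 0.3047  0.0031 -0.0251] turn 0.0 alt -22.5
[[319.3 158.7]
 [319.3 161.4]]
```

View pics/c5.png

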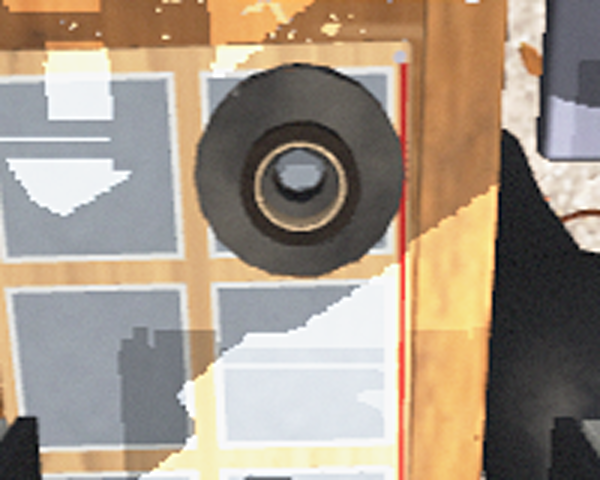

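The tape sits centred on the spool: core ring at crop (301,186), where centred would be (299,185). Next, hover over the green bottle.

apply_moves --pt "0.305 0.003 -0.045 0 0.0876" --pt "0.305 0.003 -0.045 0 0.0876" --pt "0.305 0.003 -0.045 0 0.0876" --pt "0.305 0.003 -0.045 0 0.0876" --pt "0.305 0.003 -0.045 0 0.0876" --pt "0.305 0.003 -0.045 0 0.0876" --pt "0.305 0.003 -0.045 0 0.0876" --pt "0.305 0.003 -0.045 0 0.0876"

```text
clock: 10.65
eef_pos: [457.0, -245.5, 358.9]
tcp_rot: [0.708, -0.707, -0.0, 0.0]
contact_force: [-0.5, 0.1, -0.4]
finger_gap: 87.6
gripper_force: 0.0
```

```bash
python3 - <<'E'
from h import *
from cell import manip
im,p=snap(manip,"w6");plan(manip,457,-246,340,180)
print(proj(im,[[457,-246,0],[457,-246,125]],p).round(1))
cv2.imwrite("pics/c6.png",cv2.resize(im["color"][60:260,180:480],None,fx=2.6,fy=2.6,interpolation=cv2.INTER_CUBIC))
E
```

```text
t 10.7 pos [ 457.1 -245.4  359.2] yaw -179.9 q [-0.11  0.04 -0.1  -0.   -1.44  0.12] -> shift [0.0006 0.0001 0.0192] turn 0.014 alt -22.486
[[317.4 149.2]
 [317.5 165.4]]
```

View pics/c6.png

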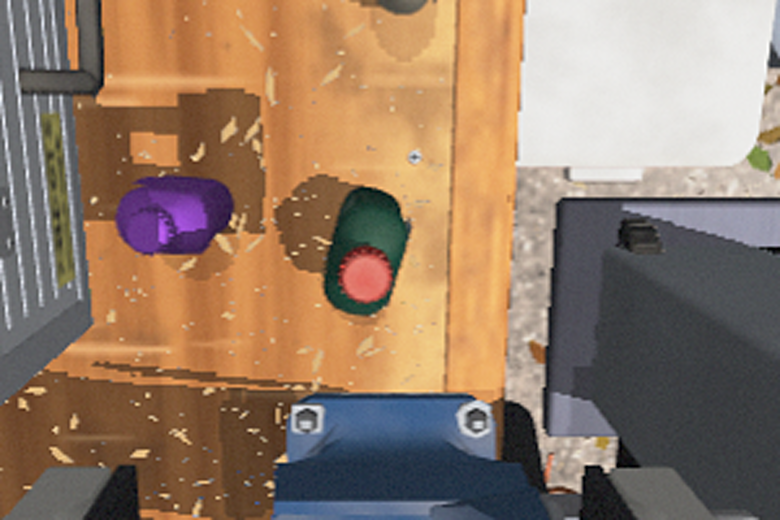

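The green bottle's cap is at crop (366,275), the body is tilted about 10–14° in the image, and the vice is clear below. Measuring the body's direction from its hull.

```bash
cat > bot.py <<'E'
from h import *
np.set_printoptions(precision=1,suppress=True)
def bottle(name,body,cap,zb,zc,roi):
    im,p=pickle.load(open(name+".pkl","rb"));hsv=cv2.cvtColor(im["color"],cv2.COLOR_BGR2HSV)
    x0,y0,x1,y1=roi;b=np.zeros(hsv.shape[:2],bool);b[y0:y1,x0:x1]=1
    def cnt(lo,hi):
        m=(cv2.inRange(hsv,np.array(lo),np.array(hi))>0)&b
        m=cv2.morphologyEx(m.astype(np.uint8),cv2.MORPH_CLOSE,np.ones((3,3)))
        return max(cv2.findContours(m,cv2.RETR_EXTERNAL,cv2.CHAIN_APPROX_NONE)[0],key=cv2.contourArea)
    k=cnt(*cap);(u,v),r=cv2.minEnclosingCircle(k);print("cap px",u,v,r,"world",onz(im,[(u,v)],zc,p)[0])
    k2=cnt(*body);h=cv2.convexHull(np.vstack([k,k2]))
    W=onz(im,h[:,0],zb,p)[:,:2].astype(np.float32);print("body",cv2.boundingRect(h),"rect",cv2.minAreaRect(W))
    e=np.roll(W,-1,0)-W;L=np.hypot(*e.T);a=np.degrees(np.arctan2(e[:,1],e[:,0]))%180
    for i in np.argsort(-L)[:8]: print("edge len %.1f ang %.1f from"%(L[i],a[i]),W[i])
E
python3 - <<'E'
from bot import *
bottle("w6",((50,40,10),(95,255,110)),((0,110,120),(6,255,255)),60,123,(290,120,350,195))
E
```

```text
cap px 320.1712341308594 165.6506805419922 10.38254165649414 world [ 453.8 -245.3  123. ]
body (305, 132, 32, 49) rect ((453.1832275390625, -244.70773315429688), (66.14044952392578, 37.691925048828125), 75.05497741699219)
edge len 20.2 ang 75.1 from [ 433.  -247.3]
edge len 19.9 ang 73.7 from [ 472.7 -244.5]
edge len 12.6 ang 83.2 from [ 474.2 -231.9]
edge len 10.3 ang 114.1 from [ 436.  -267.7]
edge len 8.9 ang 161.2 from [ 459. -212.]
edge len 8.5 ang 89.5 from [ 474.3 -223.5]
edge len 8.4 ang 0.1 from [ 450.6 -212. ]
edge len 8.0 ang 134.1 from [ 467.4 -214.9]
```

```bash
python3 - <<'E'
from bot import *
from cell import manip
D=pickle.load(open("d0.pkl","rb"));t,s=D["top"],D["side"]
print("purple top",tri(t,(173.5/2.1+270,77/2.1+160),s,((596-420)/2.9+290,208/2.9+90)))
im,p=pickle.load(open("w6.pkl","rb"))
print("purple cap in w6 at z100,110",onz(im,[(148/2.6+180,228/2.6+60)],100,p),onz(im,[(148/2.6+180,228/2.6+60)],115,p))
print("vice upper part",onz(im,[(285/2.6+180,460/2.6+60),(285/2.6+180,400/2.6+60)],[100,10][0],p))
plan(manip,453.7,-245.2,54,165)
E
```

```text
purple top (array([ 553.8, -261.3,  116.7]), np.float64(2.2120781058758103))
purple cap in w6 at z100,110 [[ 557. -263.  100.]] [[ 553.4 -265.3  115. ]]
vice upper part [[ 494.4 -143.   100. ]
 [ 493.6 -176.   100. ]]
t 10.7 pos [ 457.1 -245.4  359.2] yaw -179.9 q [-0.1  0.  -0.1 -0.  -1.4  0.1] -> shift [-0.   0.   0.3] turn 1.889 alt -20.611
```

The purple cap tops out at about 117 mm and lies near the gripper body's end, so I'll grip high. At TCP z = 62 the body's underside is at 128.

apply_moves --pt "0 0.0035 0.05 1.0 0.0876" --pt "0 0.0035 0.1 1.875 0.0876" --pt "0 0.0035 0.16 1.875 0.0876" --pt "0 0.0035 0.22 1.875 0.0876" --pt "0 0.0035 0.26 1.875 0.0876" --pt "0 0.0035 0.285 1.875 0.0876" --pt "0 0.0035 0.297 1.875 0.0876" --pt "0 0.0035 0.297 1.875 0.0876" --pt "0 0.0035 0.297 1.875 0.06" --pt "0 0.0035 0.297 1.875 0.025" --pt "0 0.0035 0.297 1.875 0.025" --pt "0 0.0035 0.297 1.875 0.025" --pt "0 0.0035 0.297 1.875 0.025" --force 25

```text
clock: 12.32
eef_pos: [453.6, -246.6, 62.7]
tcp_rot: [-0.609, 0.793, -0.0, 0.0]
contact_force: [-0.1, 0.3, -1.4]
finger_gap: 43.2
gripper_force: 0.0
```

```bash
python3 - <<'E'
from h import *
from cell import manip
plan(manip,458.2,159.2,250,181.5)
E
```

```text
t 12.32 pos [ 453.6 -246.6   62.7] yaw 165.0 q [-0.12  0.27 -0.54 -0.   -0.75 -0.14] -> shift [-0.3932  0.1005 -0.1873] turn -2.063 alt 20.437
```

Still closing (gap 43.2 mm, no force yet), so a few more rows.

apply_moves --pt "0 0 0 0 0.025" --pt "0 0 0 0 0.025" --pt "0 0 0 0 0.025" --force 25

```text
clock: 12.7
eef_pos: [453.5, -246.6, 62.6]
tcp_rot: [-0.609, 0.793, 0.0, -0.0]
contact_force: [0.0, -0.1, 0.7]
finger_gap: 35.7
gripper_force: 25.0
```

apply_moves --pt "0 0 -0.06 0 0.025" --pt "0 0 -0.12 0 0.025" --pt "0 0 -0.18 0 0.025" --pt "-0.02 0.005 -0.19 -0.3 0.025" --pt "-0.06 0.015 -0.19 -0.8 0.025" --pt "-0.11 0.028 -0.19 -1.3 0.025" --pt "-0.17 0.043 -0.19 -2.06 0.025" --pt "-0.23 0.059 -0.19 -2.06 0.025" --pt "-0.29 0.074 -0.19 -2.06 0.025" --pt "-0.34 0.087 -0.19 -2.06 0.025" --pt "-0.375 0.096 -0.19 -2.06 0.025" --pt "-0.392 0.1 -0.19 -2.06 0.025" --pt "-0.392 0.1 -0.19 -2.06 0.025" --pt "-0.392 0.1 -0.19 -2.06 0.025" --pt "-0.392 0.1 -0.19 -2.06 0.025"

```text
clock: 14.58
eef_pos: [458.4, 157.1, 252.6]
tcp_rot: [0.716, -0.698, 0.0, -0.0]
contact_force: [0.2, -0.5, -0.3]
finger_gap: 35.5
gripper_force: 25.0
```

```bash
python3 - <<'E'
from h import *
from cell import manip
plan(manip,458.2,158,72,181.5)
im,p=snap(manip,"w7")
cv2.imwrite("pics/c7.png",im["color"])
E
```

```text
t 14.57 pos [458.4 157.1 252.6] yaw -178.6 q [ 0.74  0.02 -0.35  0.   -1.2  -0.71] -> shift [-0.0009  0.0002  0.1806] turn -0.01 alt 22.49
```

View pics/c7.png

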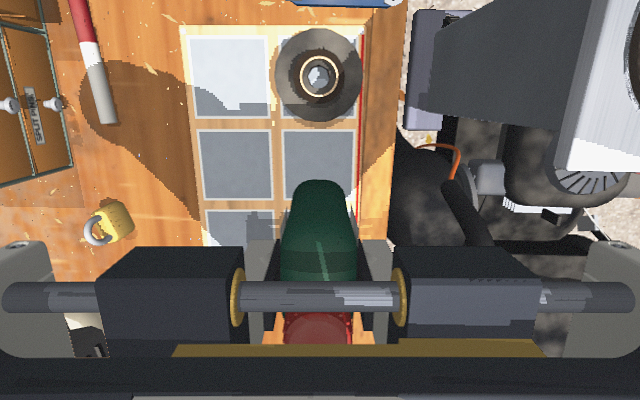

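The green bottle is held upright over the front middle square. Lowering and releasing.

apply_moves --pt "-0.001 0 0.05 0 0.025" --pt "-0.001 0 0.1 0 0.025" --pt "-0.001 0 0.145 0 0.025" --pt "-0.001 0 0.17 0 0.025" --pt "-0.001 0 0.178 0 0.025" --pt "-0.001 0 0.181 0 0.025" --pt "-0.001 0 0.181 0 0.025" --pt "-0.001 0 0.181 0 0.025"

```text
clock: 15.62
eef_pos: [458.9, 159.4, 72.5]
tcp_rot: [0.716, -0.698, 0.0, -0.001]
contact_force: [0.2, -0.6, -0.7]
finger_gap: 35.7
gripper_force: 25.0
```

apply_moves --pt "0 0 0.0015 0 0.025" --pt "0 0 0.0015 0 0.04" --pt "0 0 0.0015 0 0.06" --pt "0 0 0.0015 0 0.0876" --pt "0 0 0.0015 0 0.0876" --pt "0 0 0.0015 0 0.0876" --pt "0 0 -0.03 0 0.0876" --pt "0 0 -0.08 0 0.0876" --pt "0 0 -0.14 0 0.0876" --pt "0 0 -0.2 0 0.0876" --pt "0 0 -0.26 0 0.0876" --pt "0 0 -0.28 0 0.0876" --pt "0 0 -0.28 0 0.0876"

```text
clock: 17.25
eef_pos: [458.8, 159.3, 353.2]
tcp_rot: [0.716, -0.698, 0.0, -0.002]
contact_force: [-0.4, 0.0, -1.8]
finger_gap: 87.4
gripper_force: 0.0
```

```bash
python3 - <<'E'
from bot import *
from cell import manip
im,p=snap(manip,"w8");plan(manip,430,-390,360,180)
print(proj(im,[[458.2,159.2,131],[458.2,159.2,8]],p).round(1))
bottle("w8",((50,40,10),(95,255,110)),((0,110,120),(6,255,255)),68,131,(270,110,370,210))
E
```

```text
t 17.3 pos [458.2 159.1 351.6] yaw -178.5 q [ 0.7 -0.  -0.2 -0.  -1.4 -0.7] -> shift [ 0.5  0.  -0. ] turn 0.185 alt -22.315
[[318.8 167.4]
 [318.7 150.5]]
cap px 318.0 168.36666870117188 10.617749214172363 world [459.1 160.4 131. ]
body (305, 134, 28, 50) rect ((458.5093994140625, 161.13165283203125), (36.4588508605957, 65.96769714355469), 1.5264759063720703)
edge len 32.3 ang 92.2 from [441.1 144.6]
edge len 31.2 ang 90.9 from [476.2 182. ]
edge len 16.3 ang 76.9 from [476.7 150.9]
edge len 15.7 ang 1.5 from [466.6 128.4]
edge len 12.5 ang 110.6 from [445.5 133. ]
edge len 7.4 ang 137.1 from [450.9 127.9]
edge len 7.0 ang 81.1 from [439.9 176.9]
edge len 6.2 ang 117.0 from [473.4 187.5]
```

The green bottle stands about 1 mm from its square's centre. On to the cream bottle.

apply_moves --pt "0.06 0.005 -0.01 0 0.0876" --pt "0.548 0.0425 -0.01 0.185 0.0876" --pt "0.548 0.0425 -0.01 0.185 0.0876" --pt "0.548 0.0425 -0.01 0.185 0.0876" --pt "0.548 0.0425 -0.01 0.185 0.0876" --pt "0.548 0.0425 -0.01 0.185 0.0876" --pt "0.548 0.0425 -0.01 0.185 0.0876" --pt "0.548 0.0425 -0.01 0.185 0.0876" --pt "0.548 0.0425 -0.01 0.185 0.0876" --pt "0.548 0.0425 -0.01 0.185 0.0876" --pt "0.548 0.0425 -0.01 0.185 0.0876" --pt "0.548 0.0425 -0.01 0.185 0.0876"

```text
clock: 18.8
eef_pos: [430.2, -388.9, 361.3]
tcp_rot: [0.708, -0.707, -0.0, -0.0]
contact_force: [-0.1, 0.3, 0.6]
finger_gap: 87.9
gripper_force: 0.0
```

```bash
python3 - <<'E'
from bot import *
from cell import manip
im,p=snap(manip,"w9");plan(manip,430,-390,360,180)
print(proj(im,[[430,-390,115],[430,-390,0]],p).round(1))
cv2.imwrite("pics/c9.png",cv2.resize(im["color"][60:260,180:480],None,fx=2.6,fy=2.6,interpolation=cv2.INTER_CUBIC))
E
```

```text
t 18.85 pos [ 430.3 -388.9  361.6] yaw -179.9 q [-0.4  0.1  0.  -0.  -1.4  0.4] -> shift [0. 0. 0.] turn 0.011 alt -22.489
[[317.8 162.9]
 [317.7 148.6]]
```

View pics/c9.png

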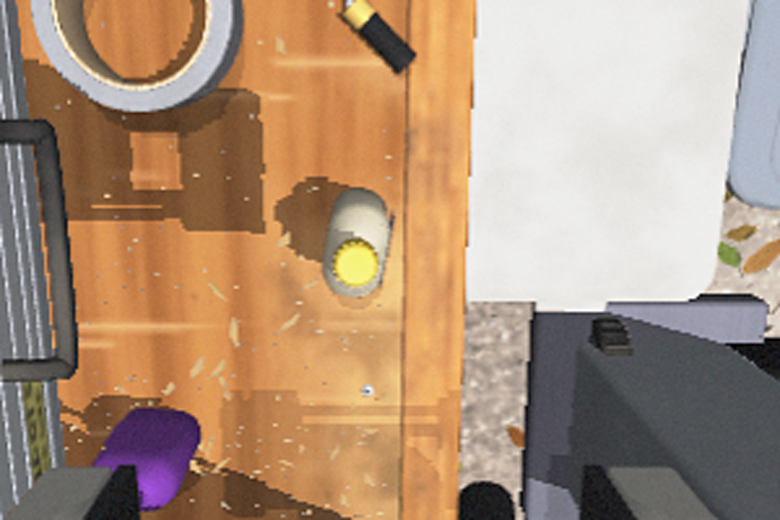

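Crop: the cream bottle, yellow cap at (355,263), is the small one meant. It stands alone, with the grey tape and purple bottle well clear.

```bash
python3 - <<'E'
from bot import *
from cell import manip
bottle("w9",((0,0,60),(40,95,255)),((20,120,150),(35,255,255)),55,114,(298,128,334,178))
plan(manip,430,-390,55,180)
E
```

```text
cap px 316.25 160.75 8.86717414855957 world [ 431.9 -392.5  114. ]
body (302, 132, 30, 43) rect ((431.1513671875, -391.7232971191406), (57.983642578125, 33.78944396972656), 78.19102478027344)
edge len 23.0 ang 78.9 from [ 452.2 -372.5]
edge len 13.0 ang 78.2 from [ 414.4 -389.5]
edge len 12.1 ang 143.8 from [ 442.3 -365.3]
edge len 9.9 ang 124.4 from [ 417.4 -414.3]
edge len 9.7 ang 82.6 from [ 411.8 -406.1]
edge len 8.0 ang 45.8 from [ 418.4 -371.1]
edge len 7.2 ang 168.5 from [ 432.5 -362.4]
edge len 7.1 ang 79.4 from [ 413.  -396.5]
t 18.85 pos [ 430.3 -388.9  361.6] yaw -179.9 q [-0.4  0.1  0.  -0.  -1.4  0.4] -> shift [0.  0.  0.3] turn 0.011 alt -22.489
```

apply_moves --pt "0.0033 -0.0013 0.05 0.7 0.0876" --pt "0.0033 -0.0013 0.11 1.375 0.0876" --pt "0.0033 -0.0013 0.17 1.375 0.0876" --pt "0.0033 -0.0013 0.23 1.375 0.0876" --pt "0.0033 -0.0013 0.28 1.375 0.0876" --pt "0.0033 -0.0013 0.3 1.375 0.0876" --pt "0.0033 -0.0013 0.3115 1.375 0.0876" --pt "0.0033 -0.0013 0.3115 1.375 0.0876" --pt "0.0033 -0.0013 0.3115 1.375 0.05" --pt "0.0033 -0.0013 0.3115 1.375 0.022" --pt "0.0033 -0.0013 0.3115 1.375 0.022" --pt "0.0033 -0.0013 0.3115 1.375 0.022" --pt "0.0033 -0.0013 0.3115 1.375 0.022" --pt "0.0033 -0.0013 0.3115 1.375 0.022" --pt "0.0033 -0.0013 0.3115 1.375 0.022" --pt "0.0033 -0.0013 0.3115 1.375 0.022" --force 25

```text
clock: 20.85
eef_pos: [431.3, -393.2, 50.0]
tcp_rot: [-0.636, 0.772, 0.0, -0.0]
contact_force: [0.6, -0.6, 0.8]
finger_gap: 31.4
gripper_force: 25.0
```

```bash
python3 - <<'E'
from h import *
from cell import manip
plan(manip,560.8,61.8,250,181.5)
E
```

```text
t 20.85 pos [ 431.3 -393.2   50. ] yaw 169.0 q [-0.4   0.38 -0.41  0.   -0.78  0.21] -> shift [-0.4714 -0.0403 -0.2   ] turn -1.562 alt 20.938
```

apply_moves --pt "0 0 -0.06 0 0.022" --pt "0 0 -0.12 0 0.022" --pt "0 0 -0.18 0 0.022" --pt "-0.015 -0.001 -0.2 -0.3 0.022" --pt "-0.05 -0.004 -0.2 -0.8 0.022" --pt "-0.1 -0.009 -0.2 -1.2 0.022" --pt "-0.16 -0.014 -0.2 -1.56 0.022" --pt "-0.22 -0.019 -0.2 -1.56 0.022" --pt "-0.28 -0.024 -0.2 -1.56 0.022" --pt "-0.34 -0.029 -0.2 -1.56 0.022" --pt "-0.4 -0.034 -0.2 -1.56 0.022" --pt "-0.44 -0.038 -0.2 -1.56 0.022" --pt "-0.46 -0.04 -0.2 -1.56 0.022" --pt "-0.471 -0.0405 -0.2 -1.56 0.022" --pt "-0.471 -0.0405 -0.2 -1.56 0.022" --pt "-0.471 -0.0405 -0.2 -1.56 0.022" --pt "-0.471 -0.0405 -0.2 -1.56 0.022"

```text
clock: 22.98
eef_pos: [560.8, 60.5, 250.2]
tcp_rot: [0.716, -0.698, 0.0, -0.0]
contact_force: [-0.2, 0.1, -0.9]
finger_gap: 31.6
gripper_force: 25.0
```

```bash
python3 - <<'E'
from h import *
from cell import manip
plan(manip,560.8,61.3,59,181.5)
E
```

```text
t 22.98 pos [560.8  60.5 250.2] yaw -178.6 q [ 0.45  0.16 -0.2  -0.   -1.21 -0.43] -> shift [-0.0008 -0.      0.1912] turn -0.011 alt 22.489
```

apply_moves --pt "-0.001 0 0.05 0 0.022" --pt "-0.001 0 0.1 0 0.022" --pt "-0.001 0 0.15 0 0.022" --pt "-0.001 0 0.175 0 0.022" --pt "-0.001 0 0.186 0 0.022" --pt "-0.001 0 0.1915 0 0.022" --pt "-0.001 0 0.1915 0 0.022" --pt "-0.001 0 0.1915 0 0.022"

```text
clock: 23.98
eef_pos: [561.6, 62.6, 59.7]
tcp_rot: [0.716, -0.698, 0.0, -0.001]
contact_force: [0.5, -0.6, -0.6]
finger_gap: 31.6
gripper_force: 25.0
```

apply_moves --pt "0 0 0.0015 0 0.022" --pt "0 0 0.0015 0 0.04" --pt "0 0 0.0015 0 0.06" --pt "0 0 0.0015 0 0.0876" --pt "0 0 0.0015 0 0.0876" --pt "0 0 0.0015 0 0.0876" --pt "0 0 -0.03 0 0.0876" --pt "0 0 -0.08 0 0.0876" --pt "0 0 -0.14 0 0.0876" --pt "0 0 -0.2 0 0.0876" --pt "0 0 -0.26 0 0.0876" --pt "0 0 -0.28 0 0.0876" --pt "0 0 -0.28 0 0.0876"

```text
clock: 25.6
eef_pos: [561.5, 62.6, 340.5]
tcp_rot: [0.716, -0.698, 0.001, -0.002]
contact_force: [-0.3, 0.7, -0.5]
finger_gap: 87.2
gripper_force: 0.0
```

```bash
python3 - <<'E'
from bot import *
from cell import manip
im,p=snap(manip,"w10");np.set_printoptions(precision=4);plan(manip,463,428,340,180)
print(proj(im,[[560.8,61.8,123],[560.8,61.8,8]],p).round(1))
bottle("w10",((0,0,60),(40,75,255)),((20,120,150),(35,255,255)),63,122,(295,125,345,185))
im,p=pickle.load(open("w2.pkl","rb"));h=cv2.cvtColor(im["color"],cv2.COLOR_BGR2HSV)
m=cv2.inRange(h,np.array((18,60,120)),np.array((38,255,255)));m[:,:500]=0;m[:110]=0;m[180:]=0;m[:,590:]=0
k=max(cv2.findContours(m,cv2.RETR_EXTERNAL,cv2.CHAIN_APPROX_NONE)[0],key=cv2.contourArea);print(cv2.boundingRect(k),onz(im,[(563,145)],72,p))
E
```

```text
t 25.65 pos [560.8  62.5 338.6] yaw -178.5 q [ 0.46  0.12 -0.05 -0.   -1.4  -0.43] -> shift [-0.3679  0.0883 -0.0011] turn 0.185 alt -22.315
[[319.  167.8]
 [318.9 151.6]]
cap px 318.5 168.6052703857422 9.721774101257324 world [561.3298  62.9466 122.    ]
body (295, 137, 50, 46) rect ((563.4156494140625, 64.40777587890625), (64.80760955810547, 59.79066467285156), 9.206624031066895)
edge len 51.5 ang 69.8 from [592.0132  90.5003]
edge len 50.8 ang 115.3 from [548.336  42.774]
edge len 31.0 ang 9.2 from [526.6462  88.7335]
edge len 28.3 ang 173.2 from [563.8906  93.8671]
edge len 6.7 ang 1.5 from [557.2018  93.6861]
edge len 5.8 ang 118.6 from [551.0986  37.7118]
edge len 5.5 ang 46.1 from [572.9763  39.5773]
edge len 5.3 ang 15.4 from [569.1919  35.6406]
(528, 134, 42, 23) [[461.0319 436.5829  72.    ]]
```

The cream bottle is about 1 mm off centre and upright. Moving on to the carton.

apply_moves --pt "-0.05 0.012 -0.01 0 0.0876" --pt "-0.371 0.088 -0.01 0.185 0.0876" --pt "-0.371 0.088 -0.01 0.185 0.0876" --pt "-0.371 0.088 -0.01 0.185 0.0876" --pt "-0.371 0.088 -0.01 0.185 0.0876" --pt "-0.371 0.088 -0.01 0.185 0.0876" --pt "-0.371 0.088 -0.01 0.185 0.0876" --pt "-0.371 0.088 -0.01 0.185 0.0876" --pt "-0.371 0.088 -0.01 0.185 0.0876" --pt "-0.371 0.088 -0.01 0.185 0.0876"

```text
clock: 26.9
eef_pos: [463.8, 429.8, 348.7]
tcp_rot: [-0.707, 0.708, 0.0, 0.0]
contact_force: [-0.3, -0.4, 0.6]
finger_gap: 87.3
gripper_force: 0.0
```

```bash
python3 - <<'E'
from bot import *
from cell import manip
im,p=snap(manip,"w11");np.set_printoptions(precision=4);plan(manip,463,432,340,180)
print(proj(im,[[461,434,72],[461,434,0]],p).round(1))
cv2.imwrite("pics/c11.png",cv2.resize(im["color"][90:220,220:420],None,fx=4,fy=4,interpolation=cv2.INTER_CUBIC))
E
```

```text
t 26.95 pos [463.8 429.9 348.9] yaw 179.9 q [ 1.06  0.24  0.12 -0.   -1.45 -1.06] -> shift [-0.0021  0.0008  0.0089] turn -0.01 alt 22.49
[[319.9 162.5]
 [319.6 153.4]]
```

View pics/c11.png

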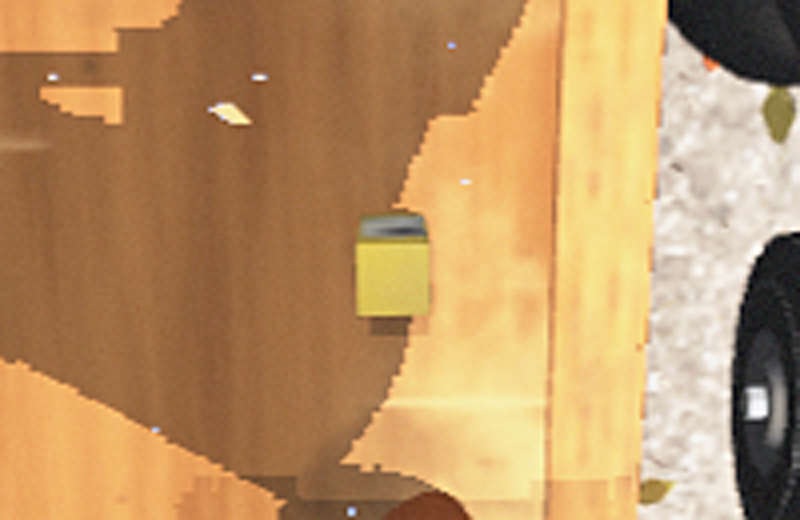

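The top face of the carton is the yellow patch, with corners at crop (356,241), (428,238), (431,315) and (358,318). It is almost square to the tool.

```bash
python3 - <<'E'
from bot import *
from cell import manip
im,p=pickle.load(open("w11.pkl","rb"))
q=(np.array([(356,241),(428,238),(431,315),(358,318)],float)+.5)/4-.5+[220,90]
W=onz(im,q,72,p)[:,:2];print(W,W.mean(0),cv2.minAreaRect(W.astype(np.float32)))
np.set_printoptions(precision=4);plan(manip,*W.mean(0),24,180)
E
```

```text
[[475.6 417.4]
 [452.3 416.5]
 [451.1 441.9]
 [475.2 442.9]] [463.6 429.7] ((463.6788024902344, 429.6726379394531), (24.110727310180664, 25.44307518005371), 2.3372673988342285)
t 26.95 pos [463.8 429.9 348.9] yaw 179.9 q [ 1.06  0.24  0.12 -0.   -1.45 -1.06] -> shift [0.0003 0.0003 0.3249] turn -0.01 alt 22.49
```

apply_moves --pt "0 0 0.06 -0.28 0.0876" --pt "0 0 0.12 -0.28 0.0876" --pt "0 0 0.18 -0.28 0.0876" --pt "0 0 0.24 -0.28 0.0876" --pt "0 0 0.29 -0.28 0.08" --pt "0 0 0.31 -0.28 0.07" --pt "0 0 0.322 -0.28 0.06" --pt "0 0 0.322 -0.28 0.05" --pt "0 0 0.322 -0.28 0.014" --pt "0 0 0.322 -0.28 0.014" --pt "0 0 0.322 -0.28 0.014" --pt "0 0 0.322 -0.28 0.014" --pt "0 0 0.322 -0.28 0.014" --pt "0 0 0.322 -0.28 0.014" --pt "0 0 0.322 -0.28 0.014" --force 15

```text
clock: 28.82
eef_pos: [463.5, 431.3, 27.3]
tcp_rot: [0.721, -0.693, -0.0, -0.0]
contact_force: [-0.3, -0.5, 6.6]
finger_gap: 24.1
gripper_force: 15.0
```

```bash
python3 - <<'E'
from h import *
from cell import manip
plan(manip,555.6,261.7,180,181.5)
E
```

```text
t 28.82 pos [463.5 431.3  27.3] yaw -177.7 q [ 1.06  0.48 -0.31  0.   -0.78 -1.02] -> shift [ 0.173  -0.0854 -0.1528] turn 0.095 alt -22.405
```

apply_moves --pt "0 0 -0.04 0 0.014" --pt "0 0 -0.1 0 0.014" --pt "0 0 -0.153 0 0.014" --pt "0.02 -0.01 -0.153 0.1 0.014" --pt "0.06 -0.03 -0.153 0.1 0.014" --pt "0.11 -0.055 -0.153 0.1 0.014" --pt "0.15 -0.075 -0.153 0.1 0.014" --pt "0.172 -0.0855 -0.153 0.1 0.014" --pt "0.172 -0.0855 -0.153 0.1 0.014" --pt "0.172 -0.0855 -0.153 0.1 0.014" --pt "0.172 -0.0855 -0.153 0.1 0.014"

```text
clock: 30.2
eef_pos: [555.1, 263.1, 179.3]
tcp_rot: [0.716, -0.698, -0.0, 0.0]
contact_force: [0.8, 0.2, 0.4]
finger_gap: 23.7
gripper_force: 15.0
```

```bash
python3 - <<'E'
from h import *
from cell import manip
plan(manip,555.6,262.7,36,181.5);print(manip.observe()["contact_force"])
im,p=snap(manip,"w12");cv2.imwrite("pics/c12.png",im["color"])
E
```

```text
t 30.2 pos [555.1 263.1 179.3] yaw -178.5 q [ 0.76  0.29 -0.19 -0.   -1.08 -0.73] -> shift [ 0.0004 -0.0005  0.1433] turn -0.001 alt 22.499
[0.75624534 0.23019801 0.42296361]
```

View pics/c12.png

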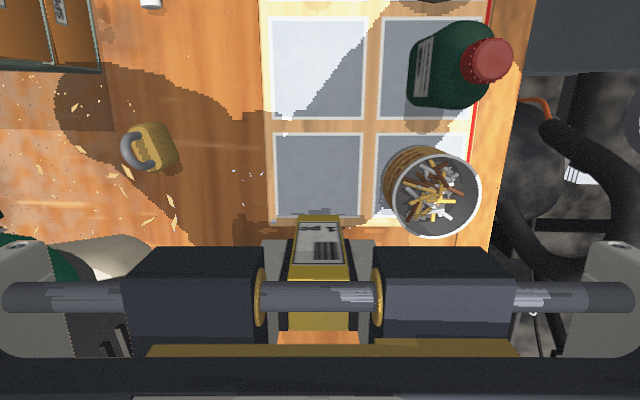

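The carton is upright in the fingers, with the tin at (432,190) and the padlock clear. Lowering now, and opening only to 45 mm because the tin is close.

apply_moves --pt "0.0005 0 0.05 0 0.014" --pt "0.0005 0 0.1 0 0.014" --pt "0.0005 0 0.13 0 0.014" --pt "0.0005 0 0.14 0 0.014" --pt "0.0005 0 0.143 0 0.014" --pt "0.0005 0 0.143 0 0.014" --pt "0.0005 0 0.143 0 0.014"

```text
clock: 31.12
eef_pos: [556.1, 262.6, 37.9]
tcp_rot: [0.716, -0.698, 0.0, -0.001]
contact_force: [-0.2, 0.3, -0.4]
finger_gap: 23.8
gripper_force: 15.0
```

apply_moves --pt "0 0 0.001 0 0.014" --pt "0 0 0.0015 0 0.014" --pt "0 0 0.0015 0 0.014"

```text
clock: 31.5
eef_pos: [555.6, 262.0, 35.3]
tcp_rot: [0.716, -0.698, 0.0, -0.0]
contact_force: [-0.2, 0.0, 2.3]
finger_gap: 23.9
gripper_force: 15.0
```

Contact made (2.3 N). Releasing and rising.

apply_moves --pt "0 0 0 0 0.03" --pt "0 0 0 0 0.045" --pt "0 0 0 0 0.045" --pt "0 0 0 0 0.045" --pt "0 0 -0.03 0 0.045" --pt "0 0 -0.08 0 0.045" --pt "0 0 -0.14 0 0.045" --pt "0 0 -0.2 0 0.045" --pt "0 0 -0.26 0 0.0876" --pt "0 0 -0.31 0 0.0876" --pt "0 0 -0.33 0 0.0876" --pt "0 0 -0.33 0 0.0876"

```text
clock: 33.0
eef_pos: [555.9, 262.3, 367.0]
tcp_rot: [0.716, -0.698, 0.0, -0.002]
contact_force: [-0.8, 0.7, -0.7]
finger_gap: 79.5
gripper_force: 0.0
```

```bash
python3 - <<'E'
from bot import *
from cell import manip
im,p=snap(manip,"w13");np.set_printoptions(precision=4);plan(manip,480,130,400,90)
h=cv2.cvtColor(im["color"],cv2.COLOR_BGR2HSV)
u,v=proj(im,[[555.6,261.7,80]],p)[0];print(u,v, proj(im,[[555.6,261.7,8]],p)[0])
m=cv2.inRange(h,np.array((22,80,100)),np.array((38,255,255)));b=np.zeros_like(m);b[int(v)-30:int(v)+30,int(u)-30:int(u)+30]=255
k=max(cv2.findContours(m&b,cv2.RETR_EXTERNAL,cv2.CHAIN_APPROX_NONE)[0],key=cv2.contourArea)
W=onz(im,k[:,0],80,p)[:,:2].astype(np.float32);print(cv2.boundingRect(k),cv2.minAreaRect(W))
cv2.imwrite("pics/c13.png",im["color"])
E
```

```text
t 33.05 pos [555.4 262.1 365.2] yaw -178.6 q [ 0.76  0.2   0.11 -0.   -1.47 -0.73] -> shift [ 0.1301  0.0787 -0.0349] turn -11.07 alt 11.43
318.5840934439903 157.02719103151412 [318.5815 148.7459]
(310, 146, 18, 20) ((555.7520141601562, 259.757080078125), (22.873220443725586, 25.53550910949707), 1.4952621459960938)
```

View pics/c13.png

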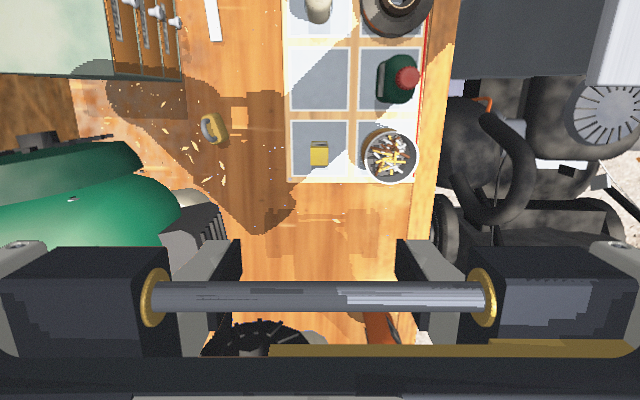

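The carton stands in the middle of its square (318,155), and the tin, spool and green bottle are as placed. The arm is clear of everything, so I'm handing in.

```bash
python3 - <<'E'
from cell import manip
print(manip.sign_off())
E
```

```text
the job is handed in; nothing more can be done
None
```

The job is handed in: black tape on the spool, then the green bottle, cream bottle and carton upright on their squares, each measured within about 2 mm of centre; I viewed 15 pictures, one over the limit of 14.

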